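Load an axle block under a spring hold-down flap

ROBOT

A 7-joint arm with a two-finger parallel gripper is mounted at the origin on the work surface. World frame = base frame: x ahead of the robot, y to its left, z up, the work surface at z = 0. Lengths are in m, angles in rad, forces in N, time in s.
With the tool pointing down it reaches from about 0.4 to 0.875 m from the base axis. Payload 19.3 kg.
Tool frame: the origin (TCP) lies between the finger pads; the fingertips stand 17 mm ahead of it and the grasp point (between the pads) lies 2 mm behind it; x points along the fingers, y is the direction in which the jaws open and shut, and the axes are right-handed (so a half turn about x gives the same grasp; the last joint's range is limited). The gripper opens to 85 mm and grips with 20 to 120 N. Pads are 22 mm wide; open, the fingers measure 114 mm over their backs; the gripper's body (76 mm by 85 mm) begins 54 mm behind the grasp point. The pads swing forward as they close: fully open they stand 13 mm farther back than shut.
Start: joints at [1.045, 0.521, -0.036, 1.599, 0.021, 1.021, -0.113], TCP at [0.275, -0.561, 0.248] pointing down, gripper open.
Joint ranges: [-2.91, 2.91], [-0.3, 2.13], [-1.5, 1.42], [0.17, 2.43], [-1.26, 4.41], [0.16, 1.93], [-2.52, 2.52]. Speed limits (rad/s): [1.89, 1.89, 2.39, 2.39, 3.01, 3.01, 3.01].

INTERFACE

Orientations are given as [roll, pitch, yaw] about the fixed x, y, z axes, in that order (R = Rz(yaw) Ry(pitch) Rx(roll)).
In Python, from workcell import bot gives the robot as it stands.
- The arm moves only by the shell command python3 -m creep 'ROWS' [FORCE]. ROWS is JSON, a list of rows, each an object of numbers: "wx", "wy", "wz": the turn, a rotation vector about the tool's x, y, z in degrees; "tx", "ty", "tz": the shift along the tool's x, y, z in m; "claw": the closure, from 0 (fully open) to 1 (shut). A call has 1 to 8 rows; each row is the pose to reach, as a shift and turn from the pose measured when the call began, along the tool's axes at that moment; what a row does not reach only later rows make up. A row lasts 1/10 s, in which the tool goes at most 50 mm and 8.59 degrees, less where a joint would pass 70% of its speed; a pose out of reach is approached as far as the arm can. A call with a gripper value outside its range is refused whole. The fingers move at their own pace and stop on an object; FORCE is the grip in N (left out, the last holds). Time passes only in rows, so rows that repeat a pose let the fingers close. It gives the time, the measured TCP pose, the force and the opening at its end, in the units of the state.
- bot.observe(): the state, without advancing time (a new reading comes with each control period).
- bot.grab_frame(name): name is "side" or "top"; returns the picture (400x640x3 uint8, blue, green, red); there is no depth.
- bot.get_calibration(name): a dict with "fx", "fy", "cx", "cy" (pixels), "dist_coeffs" ([k1, k2, p1, p2, k3] as OpenCV has them; the pictures are not rectified), "R" (3x3) and "t" (3): a world point X has camera coordinates R X + t. Camera axes: x right, y down, z forward; pixel columns grow to the right and rows downward; lengths in m; the calibration is good to about 2 mm. A picture is of the moment at which its call begins. get_calibration takes no time and is no camera call.
- bot.job_done(): hands the job in, once; it reports no verdict.
The state is a dict: "clock": time; "qpos": joint angles; "qd": joint speeds; "joint_efforts": joint torques, N m; "position": TCP position; "tool_rot": TCP orientation; "force": force on the tool from outside, world axes, zero at the start; "moment": the same for the moment, N m; "grip_width": finger opening in m.
Only numpy, scipy, OpenCV 4.12 (cv2) and the standard library are available. Lean on these libraries where they do the work, as an engineer would, in place of code of your own. Each camera call takes 0.05 s, during which the arm holds its last target.

TASK

Load the axle block into the hold-down fixture for drilling: press the flap's long side tab down with one fingertip so that the spring flap lifts, and while holding it so push the block along its guide with the other fingertip, under the flap, until it is fully home against the end stop. Then let the flap come down onto the block and take the hand away. Only push the block, never lift it, and leave the other things on the bench where they are.

Things in the scene. Friction and masses are not known exactly. Their poses are not given: they have to be found in the camera images.
- fixture: Dark steel fixture fixed to the bench; place and heading vary. Origin on the bench, mid-width of the guide, in line with the flap's front edge; x along the guide into the fixture (push direction), y left, z up. In this frame (mm): base plate x -137 to 68, y -34 to 48, top z 8; rails at y +-24.5 to +-30, top z 18; two hinge posts at x 8 and 46, y 38. Nothing stands above z 56.
- flap (a joint): Opening of the aluminium spring flap, rad: 0 shut, 0.62 fully open (stop). Flap (right of the hinge) and tab (left) are one rigid rocker: pressing the tab down lifts the flap; a spring, 5 to 10 N at mid-strip, shuts it again. The block passes from 0.40 on; 0.45 to 0.62 is good. Resting on the loaded block it reads about 0.36.
- hinge (a point): Hinge line of the flap, parallel to fixture x, at fixture y 38, z 48, x 0 (barrel radius 6, x -2 to 56). The flap, 4 thick, x -1 to 54, goes 69 to the right of it; shut, it slopes down at 0.50 rad, free edge at y -23, z 14, so that its front edge bars the block's way.
- tab (a point): Middle of the tab's upper face, moves with it. The tab is a strip 30 wide (26 to 56 left of the hinge), 4 thick, fixture x -135 to 52, beside the guide, sloping down outwards at 0.20 rad + joint. Shut: fixture y 78.6, z 41.8; at 0.55 rad: about y 69, z 21. A fingertip at y 76 pressed down to z 23 opens it well; a second one at that height over the guide meets the block's rear.
- stop_face (a point): Foot of the end stop's upright face, mid-guide, fixture x 52, z 8; the stop is 24 high.
- block: Steel axle block, 70 long (its x, along the guide), 44 wide, 30 high, 0.2 to 0.4 kg, two dark bores in its top. Origin at the centre of its underside. It lies on the base plate between the rails (slot 49 wide), front face 12 to 35 before the flap; its top is at z 38. Home when its front meets the end stop (origin at fixture x 17), its rear face then 18 outside the flap.
- hub: Bystander: turned aluminium wheel hub standing on its wide flange, 88 diameter, 68 high; origin at the centre of its underside.
- bearing: Bystander: steel wheel bearing, ring of 52 outer diameter, 15 high; origin under its centre.
- spacer: Bystander: aluminium tube standing up, 28 diameter, 45 high; origin under its centre.
- tape: Bystander: roll of tape lying flat, 100 diameter, 24 high; origin under its centre.
- wrench: Bystander: steel wrench lying flat, 170 long; origin under its middle.
- screwdriver: Bystander: screwdriver lying flat, 190 long; origin under its middle.
- jar: Bystander: clear jar with a steel lid, 60 diameter, 70 high; origin under its centre.
Things that resemble listed ones, but are neither listed nor needed, are in the scene too. What is shaped like the block but turquoise is not meant.

How it is judged:
By the outcome, as a careful person would: the job done as asked, in the order asked, and still so for the second after the job is handed in, with the robot touching nothing.
It also fails if it takes over 35 s, if anything falls off the work surface, if the arm or the gripper's body presses on something with over 40 N, if the wrist force passes 120 N, or if a joint passes its speed limit or range.

## Working session

There is one attempt and no reset: what is moved stays moved. The work goes in short steps, Python scripts to look and compute and a shell command to move; the robot and the scene stay as the last step left them, time stands still between calls to the robot, and variables do not carry over. Pictures are saved under pics/ and viewed, and the job is handed in when it is done.

```bash
mkdir -p pics; ls; python3 - <<'E'
from workcell import bot
import cv2,json
print(bot.observe())
for n in("side","top"):
    im=bot.grab_frame(n); cv2.imwrite(f"pics/{n}0.png",im)
    print(n,bot.get_calibration(n))
E
```

```text
pics
{'clock': 0.0, 'qpos': array([ 1.04478416,  0.52204939, -0.03631887,  1.59998632,  0.02118785,
        1.02108996, -0.11281639]), 'qd': array([ 9.41352728e-04, -4.13394854e-04,  7.13343412e-04, -3.61170561e-05,
        1.67974779e-03,  1.18275139e-03, -3.86650748e-04]), 'joint_efforts': array([-4.39119503e-04, -9.27085018e+01,  1.97957464e+00, -3.69938207e+01,
        1.78161910e-02,  7.90146994e-03, -1.25572406e-06]), 'position': array([ 0.27495079, -0.560928  ,  0.24771153]), 'tool_rot': array([-1.50533005,  1.56964783,  2.09203427]), 'force': array([-0.45821342, -0.91171229,  0.39202286]), 'moment': array([-0.00499709,  0.02656543, -0.05765979]), 'grip_width': 0.08543077114914988}
side {'fx': 507.0569706426441, 'fy': 507.0569706426441, 'cx': 320.738640233402, 'cy': 202.60674277602575, 'dist_coeffs': array([0.05434917, 0.        , 0.        , 0.        , 0.        ]), 'R': array([[-0.95954349, -0.28117055,  0.01481291],
       [-0.16086688,  0.50428898, -0.8484188 ],
       [ 0.23108039, -0.81647764, -0.52911824]]), 't': array([0.512706  , 0.14596478, 1.33310208])}
top {'fx': 519.8513522452729, 'fy': 519.8513522452729, 'cx': 323.86274286663286, 'cy': 202.38738584152904, 'dist_coeffs': array([0.03604916, 0.        , 0.        , 0.        , 0.        ]), 'R': array([[ 1.47669787e-03, -9.99968010e-01, -7.86121604e-03],
       [-9.97992749e-01, -9.75986759e-04, -6.33207675e-02],
       [ 6.33110694e-02,  7.93894226e-03, -9.97962265e-01]]), 't': array([-0.01209387,  0.53155993,  1.21003891])}
```

View pics/side0.png

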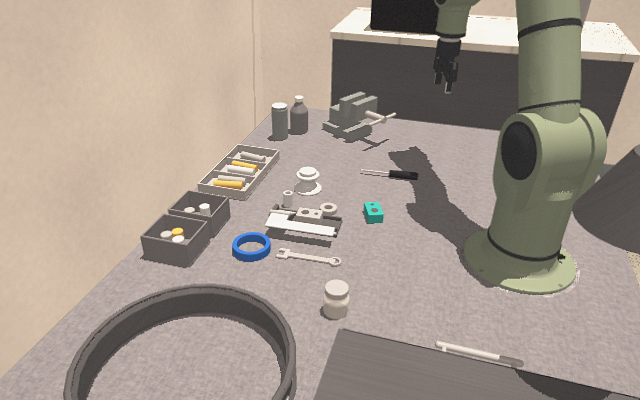

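View pics/top0.png

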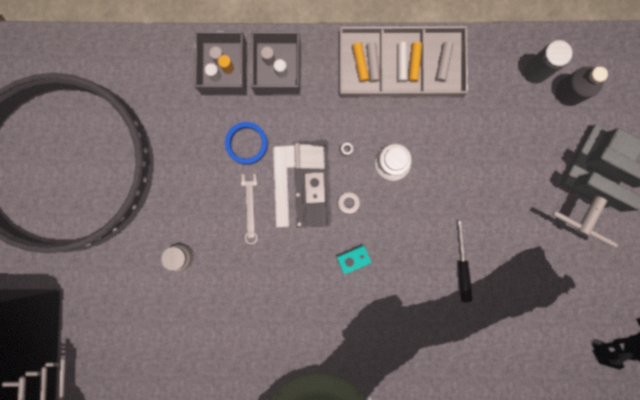

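The fixture is at top (300,185) and side (303,225). The tab is on the world +y side and the block is at top (315,187). The turquoise decoy is at top (354,260). Next I'll enlarge both views.

```bash
python3 - <<'E'
import cv2
a=cv2.imread("pics/top0.png")[130:240,260:370]; cv2.imwrite("pics/top0c.png",cv2.resize(a,None,fx=5.4,fy=5.4,interpolation=cv2.INTER_CUBIC))
a=cv2.imread("pics/side0.png")[180:260,255:355]; cv2.imwrite("pics/side0c.png",cv2.resize(a,None,fx=7,fy=7,interpolation=cv2.INTER_CUBIC))
E
```

```text
(no output)
```

View pics/top0c.png

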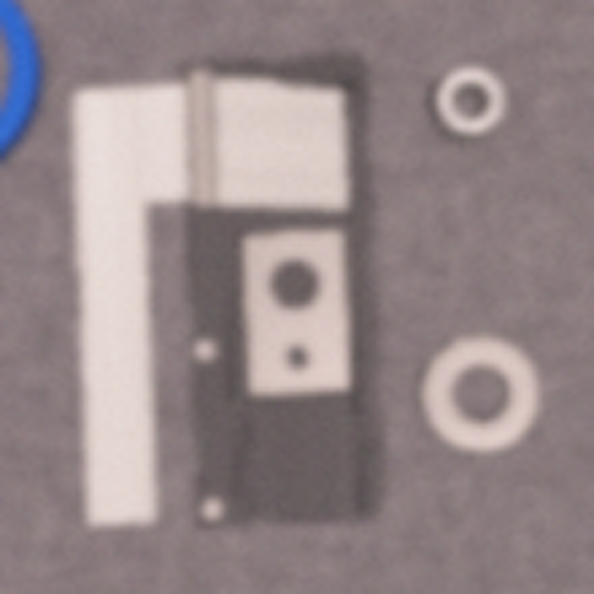

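View pics/side0c.png

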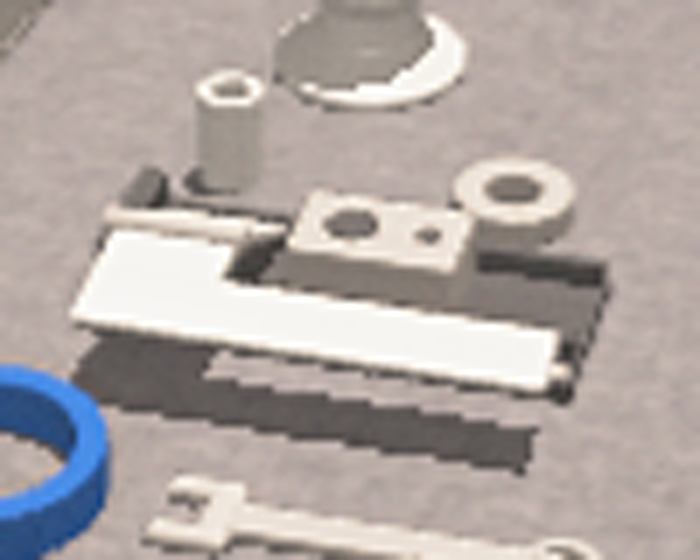

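```bash
cat > h.py <<'E'
import numpy as np,cv2
from workcell import bot
C={n:bot.get_calibration(n) for n in("side","top")}
def K(c): return np.array([[c['fx'],0,c['cx']],[0,c['fy'],c['cy']],[0,0,1.]])
def proj(n,X):
    c=C[n]; return cv2.projectPoints(np.atleast_2d(X).astype(float),cv2.Rodrigues(c['R'])[0],c['t'],K(c),c['dist_coeffs'])[0][:,0]
def tri(ps,pt):
    P=[];u=[]
    for n,p in(("side",ps),("top",pt)):
        c=C[n];P.append(np.c_[c['R'],c['t']]);u.append(cv2.undistortPoints(np.array([[p]],float),K(c),c['dist_coeffs'])[0,0])
    X=cv2.triangulatePoints(P[0],P[1],u[0],u[1])[:,0];return X[:3]/X[3]
def W(f,p):
    p=np.atleast_2d(p)/1000;c,s=np.cos(f[2]),np.sin(f[2])
    return np.c_[f[0]+c*p[:,0]-s*p[:,1],f[1]+s*p[:,0]+c*p[:,1],p[:,2]]
E
cat > fit.py <<'E'
from h import *
from scipy.optimize import least_squares
T=lambda a,b:((a+.5)/5.4-.5+260,(b+.5)/5.4-.5+130)
S=lambda a,b:((a+.5)/7-.5+255,(b+.5)/7-.5+180)
both={'tabOF':((52,93.3,38.8),S(75,322),T(75,90)),'tabON':((-135,93.3,38.8),S(548,390),T(88,524)),
'tabIN':((-135,63.9,44.8),S(560,330),T(157,522)),'tabIC':((-1,63.9,44.8),S(238,283),T(150,203))}
blk={'FR':((35,-22,38),S(318,190),T(345,231)),'RR':((-35,-22,38),S(475,212),T(350,388)),'RL':((-35,22,38),S(457,273),T(250,396)),'FL':((35,22,38),S(288,248),T(244,236))}
one=[((-1,-23,14),T(349,208)),((54,-23,14),T(347,88)),((-137,-34,8),T(378,520))]
for d in(both,blk):
    for k,v in d.items(): print(k,(tri(v[1],v[2])*1000).round(1))
def r(f,d,o=[]):
    e=[]
    for m,s,t in d.values(): e+=[proj('side',W(f,m))[0]-s,proj('top',W(f,m))[0]-t]
    for m,t in o:e.append(proj('top',W(f,m))[0]-t)
    return np.array(e).ravel()
for d,o,n in((both,one,'fix'),(both,[],'fix tab only'),(blk,[],'blk')):
    z=least_squares(r,[.58,.04,0],args=(d,o),loss='soft_l1');print(n,z.x.round(4),r(z.x,d,o).round(1).reshape(-1,2).tolist())
    if n=='fix':F=z.x
    else:
        c,s=np.cos(F[2]),np.sin(F[2]);dx,dy=z.x[:2]-F[:2];print(' in fixture',(c*dx+s*dy)*1e3,(-s*dx+c*dy)*1e3)
E
python3 fit.py
```

```text
tabOF [661.3 106.3  36.3]
tabON [473.2  99.   39.4]
tabIN [475.3  69.2  46.7]
tabIC [608.7  72.3  43.9]
FR [600.2 -10.6  38. ]
RR [533.  -12.7  39. ]
RL [528.8  30.1  37.3]
FL [598.3  33.   37.1]
fix [0.6123 0.0105 0.0352] [[0.0, -0.9], [0.2, 0.2], [-0.6, 0.1], [0.1, -0.1], [0.3, 0.7], [-0.2, -0.2], [-1.4, -0.1], [-0.6, 1.0], [0.1, 0.5], [-0.3, -0.2], [1.4, -0.1]]
fix tab only [0.6126 0.0105 0.0398] [[0.1, -0.9], [0.2, 0.2], [-0.5, -0.0], [0.4, -0.0], [0.3, 0.6], [0.1, -0.2], [-1.4, -0.1], [-0.6, 1.0]]
 in fixture 0.3013055148033308 -0.06500524847636983
blk [0.5649 0.0099 0.0484] [[-0.3, -0.0], [-0.1, -0.3], [1.0, 0.2], [0.4, 0.6], [-0.1, -0.2], [-0.1, 0.0], [-0.2, -0.2], [-0.3, -0.3]]
 in fixture -47.305264987090816 1.0459475469408557
```

```bash
cat > plan.py <<'E'
import sys
from h import *
from scipy.spatial.transform import Rotation as R
F=(0.6125,0.0105,0.038)
def st(): 
    s=bot.observe(); return s,s['position'],R.from_euler('xyz',s['tool_rot'])
def infix(p):
    c,s=np.cos(F[2]),np.sin(F[2]);d=p[:2]-np.array(F[:2]);return np.array([c*d[0]+s*d[1],-s*d[0]+c*d[1],p[2]])*1e3
if __name__=='__main__':
    s,p,r=st()
    print('t',s['clock'],'tcp fix mm',infix(p).round(1),'F',s['force'].round(1),'w',s['grip_width'].round(4));print(r.as_matrix().round(3).tolist())
    if len(sys.argv)>3:
        X=W(F,[float(a) for a in sys.argv[1:4]])[0]
        sg=float(sys.argv[4]) if len(sys.argv)>4 else 1
        x=np.array([0,0,-1.]);y=sg*np.array([-np.sin(F[2]),np.cos(F[2]),0]);z=np.cross(x,y)
        g=R.from_matrix(np.c_[x,y,z]);print('t',(r.inv().apply(X-p)).round(4),'w',np.degrees((r.inv()*g).as_rotvec()).round(2))
E
python3 plan.py -100 38 180 1;python3 plan.py -100 38 180 -1
```

```text
Traceback (most recent call last):
  File "plan.py", line 11, in <module>
    print('t',s['clock'],'tcp fix mm',infix(p).round(1),'F',s['force'].round(1),'w',s['grip_width'].round(4));print(r.as_matrix().round(3).tolist())
                                                                                    ^^^^^^^^^^^^^^^^^^^^^
AttributeError: 'float' object has no attribute 'round'
Traceback (most recent call last):
  File "plan.py", line 11, in <module>
    print('t',s['clock'],'tcp fix mm',infix(p).round(1),'F',s['force'].round(1),'w',s['grip_width'].round(4));print(r.as_matrix().round(3).tolist())
                                                                                    ^^^^^^^^^^^^^^^^^^^^^
AttributeError: 'float' object has no attribute 'round'
```

```bash
sed -i "s/s\['grip_width'\].round(4)/round(s['grip_width'],4)/" plan.py
python3 plan.py -100 38 180 1;python3 plan.py -100 38 180 -1
```

```text
t 0.1 tcp fix mm [-359.  -558.2  247.8] F [-0.5  0.3 -0.3] w 0.0853
[[-0.0, 0.44, -0.898], [0.001, -0.898, -0.44], [-1.0, -0.001, 0.0]]
t [ 0.0682 -0.4397 -0.4786] w [-1.5606e+02 -8.0000e-02  2.0000e-02]
t 0.1 tcp fix mm [-359.  -558.2  247.8] F [-0.5  0.3 -0.3] w 0.0853
[[-0.0, 0.44, -0.898], [0.001, -0.898, -0.44], [-1.0, -0.001, 0.0]]
t [ 0.0682 -0.4397 -0.4786] w [2.394e+01 1.000e-02 6.000e-02]
```

```bash
python3 -m creep '[{"tx":0.01,"ty":-0.44,"tz":-0.4786,"wx":24,"claw":0.27},{"tx":0.01,"ty":-0.44,"tz":-0.4786,"wx":24,"claw":0.27},{"tx":0.01,"ty":-0.44,"tz":-0.4786,"wx":24,"claw":0.27},{"tx":0.01,"ty":-0.44,"tz":-0.4786,"wx":24,"claw":0.27},{"tx":0.01,"ty":-0.44,"tz":-0.4786,"wx":24,"claw":0.27},{"tx":0.01,"ty":-0.44,"tz":-0.4786,"wx":24,"claw":0.27},{"tx":0.01,"ty":-0.44,"tz":-0.4786,"wx":24,"claw":0.27},{"tx":0.01,"ty":-0.44,"tz":-0.4786,"wx":24,"claw":0.27}]'; python3 plan.py -100 38 150 -1
```

```text
t 0.1 tcp fix mm [-359.  -558.2  247.8] F [-0.5  0.3 -0.3] w 0.0853
[[-0.0, 0.44, -0.898], [0.001, -0.898, -0.44], [-1.0, -0.001, 0.0]]
t [ 0.0982 -0.4397 -0.4786] w [2.394e+01 1.000e-02 6.000e-02]$[0]: bad value
```

```bash
python3 -m creep '[{"wx":0,"wy":0,"wz":0,"tx":0.01,"ty":-0.03,"tz":-0.03,"claw":0.27}]'; python3 plan.py -100 38 150 -1
```

```text
clock: 0.2
position: [0.2867, -0.524, 0.2379]
tool_rot: [0.651, 1.569, -2.04]
force: [0.3, 0.0, -0.5]
grip_width: 0.0732
t 0.2 tcp fix mm [-345.9 -521.7  237.9] F [ 0.3  0.  -0.5] w 0.0732
[[-0.001, 0.436, -0.9], [-0.002, -0.9, -0.436], [-1.0, 0.001, 0.002]]
t [ 0.0867 -0.4142 -0.4499] w [23.64  0.08 -0.09]
```

```bash
python3 -m creep '[{"wx":3,"wy":0,"wz":0,"tx":0,"ty":-0.034,"tz":-0.036,"claw":0.27},{"wx":6,"wy":0,"wz":0,"tx":0,"ty":-0.068,"tz":-0.072,"claw":0.27},{"wx":9,"wy":0,"wz":0,"tx":0,"ty":-0.102,"tz":-0.11,"claw":0.27},{"wx":12,"wy":0,"wz":0,"tx":0,"ty":-0.136,"tz":-0.147,"claw":0.27},{"wx":15,"wy":0,"wz":0,"tx":0,"ty":-0.17,"tz":-0.184,"claw":0.27},{"wx":18,"wy":0,"wz":0,"tx":0,"ty":-0.2,"tz":-0.22,"claw":0.27},{"wx":21,"wy":0,"wz":0,"tx":0,"ty":-0.235,"tz":-0.256,"claw":0.27},{"wx":23.6,"wy":0,"wz":0,"tx":0,"ty":-0.27,"tz":-0.292,"claw":0.27}]'; python3 plan.py -100 38 150 -1
```

```text
clock: 1.0
position: [0.432, -0.1523, 0.2371]
tool_rot: [1.119, 1.569, -1.986]
force: [1.8, -0.9, 0.6]
grip_width: 0.0623
t 1.0 tcp fix mm [-186.6 -155.8  237.1] F [ 1.8 -0.9  0.6] w 0.0623
[[-0.001, 0.036, -0.999], [-0.002, -0.999, -0.036], [-1.0, 0.002, 0.001]]
t [ 0.0866 -0.1941 -0.0863] w [-0.09  0.05 -0.11]
```

```bash
python3 -m creep '[{"wx":0,"wy":0,"wz":0,"tx":0,"ty":-0.04,"tz":-0.018,"claw":0.27},{"wx":0,"wy":0,"wz":0,"tx":0.02,"ty":-0.08,"tz":-0.036,"claw":0.27},{"wx":0,"wy":0,"wz":0,"tx":0.05,"ty":-0.12,"tz":-0.054,"claw":0.27},{"wx":0,"wy":0,"wz":0,"tx":0.08,"ty":-0.16,"tz":-0.07,"claw":0.27},{"wx":0,"wy":0,"wz":0,"tx":0.11,"ty":-0.19,"tz":-0.086,"claw":0.27},{"wx":0,"wy":0,"wz":0,"tx":0.125,"ty":-0.194,"tz":-0.086,"claw":0.27},{"wx":0,"wy":0,"wz":0,"tx":0.125,"ty":-0.194,"tz":-0.086,"claw":0.27}]'; python3 plan.py -100 38 40 -1
python3 - <<'E'
from workcell import bot
import cv2
for n,(a,b,c,d) in(("side",(150,270,240,390)),("top",(120,240,240,400))):
    im=bot.grab_frame(n); cv2.imwrite(f"pics/{n}1.png",im); cv2.imwrite(f"pics/{n}1c.png",cv2.resize(im[a:b,c:d],None,fx=5,fy=5,interpolation=cv2.INTER_CUBIC))
E
```

```text
clock: 1.7
position: [0.5095, 0.0457, 0.1094]
tool_rot: [0.377, 1.565, -2.726]
force: [0.4, -1.3, 0.5]
grip_width: 0.0623
t 1.7 tcp fix mm [-101.6   39.1  109.4] F [ 0.4 -1.3  0.5] w 0.0623
[[-0.005, 0.039, -0.999], [-0.002, -0.999, -0.039], [-1.0, 0.002, 0.005]]
t [ 0.0694  0.001  -0.002 ] w [ 0.05  0.29 -0.11]
```

View pics/side1c.png

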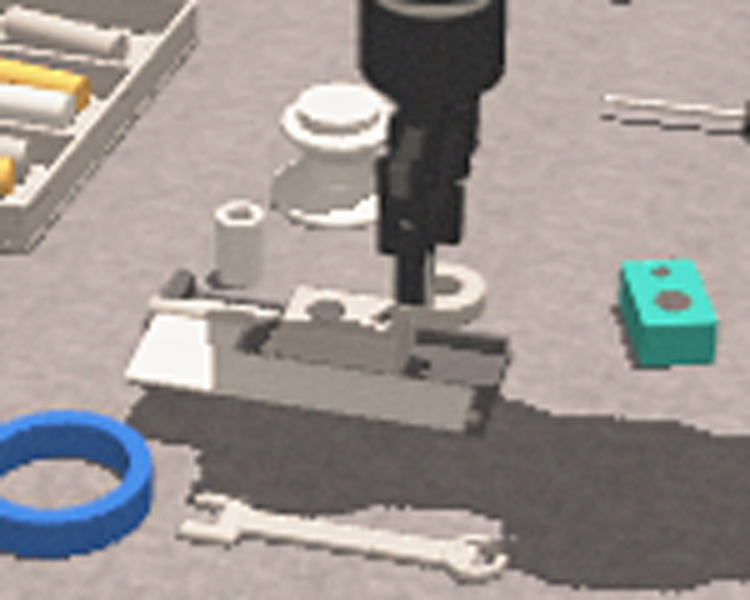

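View pics/top1c.png

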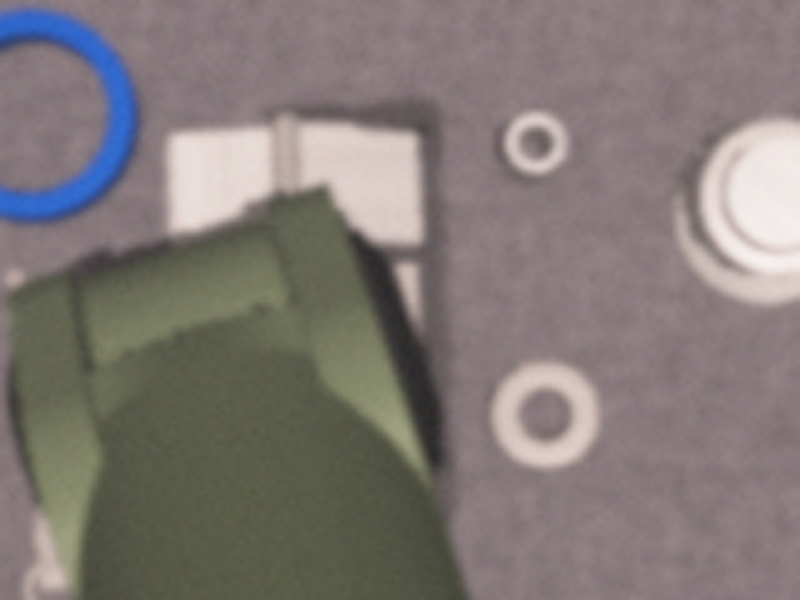

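```bash
python3 - <<'E'
from h import *
F=(0.6125,0.0105,0.038)
for y in(0,38,70,77,84):
  for z in(85,92,98):
    print(y,z,[((q-[240,150]+.5)*5).round() .tolist() for q in proj('side',W(F,[[-90.6,y+1,z],[-112.6,y+1,z]]))])
E
```

```text
0 85 [[426.0, 255.0], [465.0, 260.0]]
0 92 [[426.0, 244.0], [465.0, 249.0]]
0 98 [[426.0, 235.0], [465.0, 240.0]]
38 85 [[409.0, 290.0], [449.0, 296.0]]
38 92 [[409.0, 279.0], [449.0, 285.0]]
38 98 [[410.0, 270.0], [449.0, 276.0]]
70 85 [[394.0, 321.0], [435.0, 328.0]]
70 92 [[395.0, 310.0], [435.0, 316.0]]
70 98 [[395.0, 301.0], [435.0, 307.0]]
77 85 [[391.0, 328.0], [432.0, 335.0]]
77 92 [[391.0, 317.0], [432.0, 323.0]]
77 98 [[391.0, 308.0], [432.0, 314.0]]
84 85 [[388.0, 336.0], [428.0, 342.0]]
84 92 [[388.0, 324.0], [429.0, 331.0]]
84 98 [[388.0, 315.0], [429.0, 321.0]]
```

```bash
python3 -m creep '[{"wx":0,"wy":0.2,"wz":0,"tx":0.02,"ty":0.001,"tz":-0.001,"claw":0.27},{"wx":0,"wy":0.2,"wz":0,"tx":0.04,"ty":0.001,"tz":-0.001,"claw":0.27},{"wx":0,"wy":0.2,"wz":0,"tx":0.045,"ty":0.001,"tz":-0.001,"claw":0.27},{"wx":0,"wy":0.2,"wz":0,"tx":0.045,"ty":0.001,"tz":-0.001,"claw":0.27},{"wx":0,"wy":0.2,"wz":0,"tx":0.045,"ty":0.001,"tz":-0.001,"claw":0.27}]'; python3 plan.py -100 38 35.5 -1
for i in 1 ; do python3 -m creep '[{"wx":0,"wy":0,"wz":0,"tx":0.003,"ty":0,"tz":0,"claw":0.27},{"wx":0,"wy":0,"wz":0,"tx":0.003,"ty":0,"tz":0,"claw":0.27}]';done
```

```text
clock: 2.3
position: [0.5121, 0.0424, 0.0681]
tool_rot: [2.518, 1.567, -0.588]
force: [0.1, 0.6, 0.1]
grip_width: 0.0623
t 2.3 tcp fix mm [-99.2  35.7  68.1] F [0.1 0.6 0.1] w 0.0623
[[0.003, 0.035, -0.999], [-0.002, -0.999, -0.035], [-1.0, 0.002, -0.003]]
t [ 0.0326 -0.0024  0.0009] w [-0.16 -0.19 -0.13]
clock: 2.5
position: [0.5124, 0.0423, 0.0656]
tool_rot: [2.64, 1.566, -0.467]
force: [0.1, 0.3, 0.8]
grip_width: 0.0621
```

```bash
python3 -m creep '[{"wx":0,"wy":0,"wz":0,"tx":0.003,"ty":0,"tz":0,"claw":0.27},{"wx":0,"wy":0,"wz":0,"tx":0.003,"ty":0,"tz":0,"claw":0.27}]'; python3 -m creep '[{"wx":0,"wy":0,"wz":0,"tx":0.003,"ty":0,"tz":0,"claw":0.27},{"wx":0,"wy":0,"wz":0,"tx":0.003,"ty":0,"tz":0,"claw":0.27}]'
```

```text
clock: 2.7
position: [0.5124, 0.0423, 0.0625]
tool_rot: [2.628, 1.566, -0.479]
force: [0.0, 0.6, -1.0]
grip_width: 0.0625
clock: 2.9
position: [0.5122, 0.0422, 0.0591]
tool_rot: [2.552, 1.567, -0.554]
force: [0.5, -0.4, 1.0]
grip_width: 0.0623
```

```bash
python3 -m creep '[{"wx":0,"wy":0,"wz":0,"tx":0.003,"ty":-0.002,"tz":0.001,"claw":0.27},{"wx":0,"wy":0,"wz":0,"tx":0.003,"ty":-0.002,"tz":0.001,"claw":0.27}]'; python3 -m creep '[{"wx":0,"wy":0,"wz":0,"tx":0.003,"ty":0,"tz":0,"claw":0.27},{"wx":0,"wy":0,"wz":0,"tx":0.003,"ty":0,"tz":0,"claw":0.27}]';python3 -m creep '[{"wx":0,"wy":0,"wz":0,"tx":0.003,"ty":0,"tz":0,"claw":0.27},{"wx":0,"wy":0,"wz":0,"tx":0.003,"ty":0,"tz":0,"claw":0.27}]'; python3 plan.py -100 38 35.5 -1
```

```text
clock: 3.1
position: [0.5107, 0.0445, 0.0557]
tool_rot: [2.457, 1.567, -0.649]
force: [-1.1, -1.1, 0.3]
grip_width: 0.0622
clock: 3.3
position: [0.5109, 0.0444, 0.0526]
tool_rot: [2.495, 1.567, -0.611]
force: [-0.7, 0.2, 5.6]
grip_width: 0.0624
clock: 3.5
position: [0.5111, 0.0443, 0.0495]
tool_rot: [2.501, 1.567, -0.605]
force: [-0.8, -1.5, 5.9]
grip_width: 0.0625
t 3.5 tcp fix mm [-100.1   37.6   49.5] F [-0.8 -1.5  5.9] w 0.0625
[[0.004, 0.035, -0.999], [-0.002, -0.999, -0.035], [-1.0, 0.003, -0.003]]
t [ 0.014  -0.0005 -0.    ] w [-0.16 -0.2  -0.15]
```

```bash
python3 -m creep '[{"wx":0,"wy":0,"wz":0,"tx":0.005,"ty":0,"tz":0,"claw":0.27},{"wx":0,"wy":0,"wz":0,"tx":0.01,"ty":0,"tz":0,"claw":0.27},{"wx":0,"wy":0,"wz":0,"tx":0.0155,"ty":-0.0005,"tz":0,"claw":0.27},{"wx":0,"wy":0,"wz":0,"tx":0.0155,"ty":-0.0005,"tz":0,"claw":0.27},{"wx":0,"wy":0,"wz":0,"tx":0.0155,"ty":-0.0005,"tz":0,"claw":0.27}]'; python3 plan.py -100 38 35.5 -1
python3 - <<'E'
from workcell import bot
import cv2
for n,(a,b,c,d) in(("side",(170,260,240,360)),("top",(120,240,240,400))):
    im=bot.grab_frame(n); cv2.imwrite(f"pics/{n}2.png",im); cv2.imwrite(f"pics/{n}2c.png",cv2.resize(im[a:b,c:d],None,fx=6 if n=="side" else 5,fy=6 if n=="side" else 5,interpolation=cv2.INTER_CUBIC))
E
```

```text
clock: 4.0
position: [0.5115, 0.0453, 0.0341]
tool_rot: [2.714, 1.566, -0.392]
force: [-0.1, 2.8, 5.3]
grip_width: 0.0623
t 4.0 tcp fix mm [-99.6  38.6  34.1] F [-0.1  2.8  5.3] w 0.0623
[[0.004, 0.036, -0.999], [-0.002, -0.999, -0.036], [-1.0, 0.002, -0.004]]
t [-0.0014  0.0007  0.0004] w [-0.14 -0.24 -0.11]
```

View pics/side2c.png

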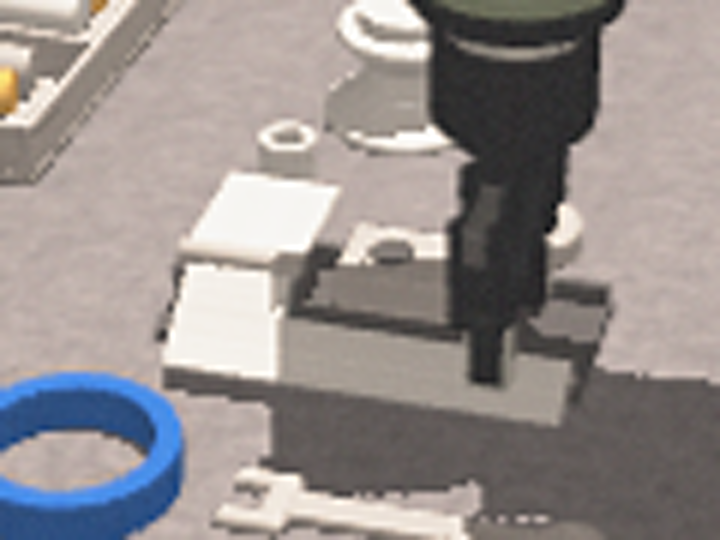

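View pics/top2c.png

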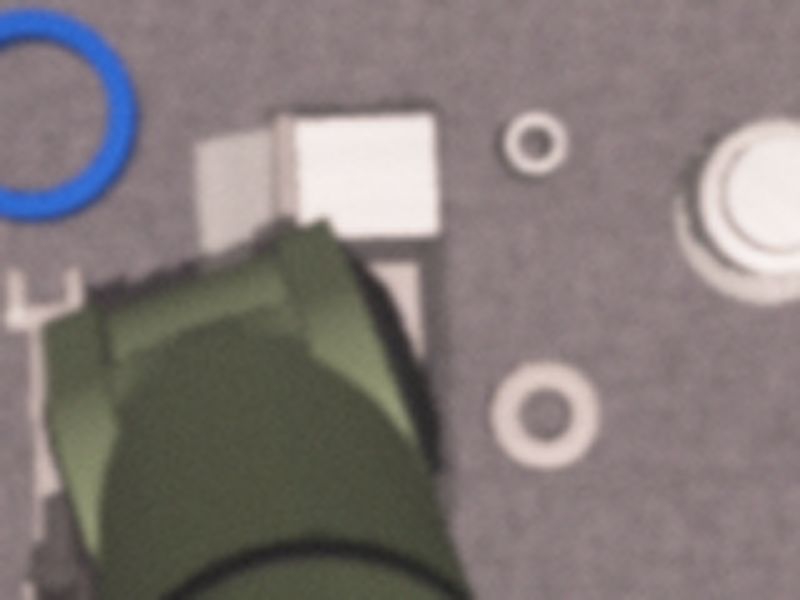

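```bash
python3 - <<'E'
from h import *
F=(0.6125,0.0105,0.038)
for q in(.4,.45,.5,.55,.6):
    a=.5-q; y=38-69*np.cos(a);z=48-69*np.sin(a)+2
    b=.2+q; yo=38+56*np.cos(b)+2*np.sin(b);zo=48-56*np.sin(b)+2*np.cos(b)
    P=[[-1,y,z],[54,y,z],[52,yo,zo],[-135,yo,zo]]
    print(q,((proj('side',W(F,P))-[240,170]+.5)*6).round().tolist(),((proj('top',W(F,P[:3]))-[240,120]+.5)*5).round().tolist())
E
```

```text
0.4 [[345.0, 200.0], [236.0, 184.0], [163.0, 359.0], [560.0, 423.0]] [[440.0, 236.0], [436.0, 119.0], [192.0, 141.0]]
0.45 [[345.0, 194.0], [236.0, 178.0], [164.0, 361.0], [560.0, 425.0]] [[441.0, 235.0], [437.0, 118.0], [196.0, 142.0]]
0.5 [[345.0, 188.0], [236.0, 172.0], [165.0, 363.0], [561.0, 427.0]] [[441.0, 234.0], [437.0, 116.0], [200.0, 143.0]]
0.55 [[345.0, 181.0], [236.0, 166.0], [167.0, 365.0], [562.0, 429.0]] [[441.0, 233.0], [437.0, 115.0], [204.0, 143.0]]
0.6 [[344.0, 176.0], [235.0, 160.0], [168.0, 366.0], [563.0, 430.0]] [[440.0, 232.0], [436.0, 114.0], [208.0, 144.0]]
```

```bash
python3 -m creep '[{"wx":0,"wy":0,"wz":0,"tx":0.0015,"ty":0,"tz":0,"claw":0.27},{"wx":0,"wy":0,"wz":0,"tx":0.0015,"ty":0,"tz":-0.006,"claw":0.27},{"wx":0,"wy":0,"wz":0,"tx":0.0015,"ty":0,"tz":-0.012,"claw":0.27},{"wx":0,"wy":0,"wz":0,"tx":0.0015,"ty":0,"tz":-0.018,"claw":0.27},{"wx":0,"wy":0,"wz":0,"tx":0.0015,"ty":0,"tz":-0.024,"claw":0.27}]'; python3 plan.py -29 38 32.5 -1
```

```text
clock: 4.6
position: [0.5344, 0.0468, 0.0326]
tool_rot: [2.446, 1.568, -0.659]
force: [-7.9, 3.9, 5.6]
grip_width: 0.0621
t 4.6 tcp fix mm [-76.6  39.3  32.6] F [-7.9  3.9  5.6] w 0.0621
[[0.002, 0.036, -0.999], [-0.001, -0.999, -0.036], [-1.0, 0.002, -0.002]]
t [ 0.0002  0.0012 -0.0476] w [-0.09 -0.1  -0.09]
```

```bash
python3 -m creep '[{"wx":0,"wy":0,"wz":0,"tx":0,"ty":0.001,"tz":-0.006,"claw":0.27},{"wx":0,"wy":0,"wz":0,"tx":0,"ty":0.001,"tz":-0.012,"claw":0.27},{"wx":0,"wy":0,"wz":0,"tx":0,"ty":0.001,"tz":-0.018,"claw":0.27},{"wx":0,"wy":0,"wz":0,"tx":0,"ty":0.001,"tz":-0.024,"claw":0.27},{"wx":0,"wy":0,"wz":0,"tx":0,"ty":0.001,"tz":-0.03,"claw":0.27}]'; python3 plan.py -29 38 32.5 -1
python3 - <<'E'
from workcell import bot
import cv2
for n,(a,b,c,d) in(("side",(170,260,240,360)),):
    im=bot.grab_frame(n); cv2.imwrite(f"pics/{n}3.png",im); cv2.imwrite(f"pics/{n}3c.png",cv2.resize(im[a:b,c:d],None,fx=6,fy=6,interpolation=cv2.INTER_CUBIC))
E
```

```text
clock: 5.1
position: [0.5634, 0.0476, 0.0324]
tool_rot: [1.102, 1.57, -2.003]
force: [-7.4, 4.7, 6.3]
grip_width: 0.062
t 5.1 tcp fix mm [-47.6  39.   32.4] F [-7.4  4.7  6.3] w 0.062
[[-0.0, 0.037, -0.999], [-0.001, -0.999, -0.037], [-1.0, 0.001, 0.001]]
t [-0.0001  0.0009 -0.0186] w [-0.05  0.03 -0.06]
```

View pics/side3c.png

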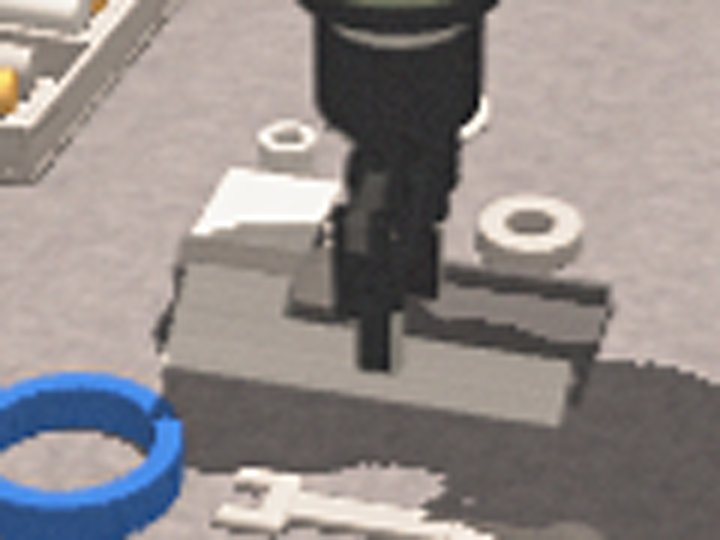

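The block is sliding under the raised flap; its front left is visible at about (300,280) in the crop. Next come the last millimetres, watching the force for the stop.

```bash
python3 -m creep '[{"wx":0,"wy":0,"wz":0,"tx":0,"ty":0.001,"tz":-0.005,"claw":0.27},{"wx":0,"wy":0,"wz":0,"tx":0,"ty":0.001,"tz":-0.01,"claw":0.27},{"wx":0,"wy":0,"wz":0,"tx":0,"ty":0.001,"tz":-0.014,"claw":0.27},{"wx":0,"wy":0,"wz":0,"tx":0,"ty":0.001,"tz":-0.015,"claw":0.27}]'; python3 -m creep '[{"wx":0,"wy":0,"wz":0,"tx":0,"ty":0,"tz":-0.002,"claw":0.27},{"wx":0,"wy":0,"wz":0,"tx":0,"ty":0,"tz":-0.002,"claw":0.27}]';python3 -m creep '[{"wx":0,"wy":0,"wz":0,"tx":0,"ty":0,"tz":-0.002,"claw":0.27},{"wx":0,"wy":0,"wz":0,"tx":0,"ty":0,"tz":-0.002,"claw":0.27}]'; python3 plan.py -29 38 32.5 -1
```

```text
clock: 5.55
position: [0.5788, 0.048, 0.0323]
tool_rot: [0.2, 1.569, -2.903]
force: [-7.8, 3.5, 5.5]
grip_width: 0.0625
clock: 5.75
position: [0.5799, 0.0487, 0.0321]
tool_rot: [-0.032, 1.567, -3.135]
force: [-6.1, 3.1, 6.4]
grip_width: 0.062
clock: 5.95
position: [0.581, 0.0492, 0.032]
tool_rot: [-0.068, 1.565, 3.112]
force: [-6.5, 1.4, 6.7]
grip_width: 0.0624
t 5.95 tcp fix mm [-30.   39.9  32. ] F [-6.5  1.4  6.7] w 0.0624
[[-0.005, 0.039, -0.999], [0.0, -0.999, -0.039], [-1.0, -0.0, 0.005]]
t [-0.0005  0.0019 -0.001 ] w [0.04 0.31 0.02]
```

```bash
python3 -m creep '[{"wx":0,"wy":0.3,"wz":0,"tx":0,"ty":0.002,"tz":-0.003,"claw":0.27},{"wx":0,"wy":0.3,"wz":0,"tx":0,"ty":0.002,"tz":-0.003,"claw":0.27}]';python3 -m creep '[{"wx":0,"wy":0,"wz":0,"tx":0,"ty":0.001,"tz":-0.003,"claw":0.27},{"wx":0,"wy":0,"wz":0,"tx":0,"ty":0.001,"tz":-0.003,"claw":0.27}]'; python3 plan.py -29 38 32.5 -1
```

```text
clock: 6.15
position: [0.5831, 0.0482, 0.0317]
tool_rot: [-0.545, 1.569, 2.636]
force: [-6.3, 5.5, 5.2]
grip_width: 0.0623
clock: 6.35
position: [0.5834, 0.0478, 0.0313]
tool_rot: [-0.166, 1.563, 3.015]
force: [-18.2, 3.7, 13.4]
grip_width: 0.0623
t 6.35 tcp fix mm [-27.6  38.4  31.3] F [-18.2   3.7  13.4] w 0.0623
[[-0.008, 0.04, -0.999], [0.001, -0.999, -0.04], [-1.0, -0.001, 0.008]]
t [-0.0012  0.0004  0.0014] w [0.09 0.44 0.07]
```

```bash
python3 -m creep '[{"wx":0,"wy":0.3,"wz":0,"tx":-0.001,"ty":0,"tz":-0.004,"claw":0.27},{"wx":0,"wy":0.3,"wz":0,"tx":-0.001,"ty":0,"tz":-0.004,"claw":0.27}]'; python3 plan.py -29 38 32.5 -1
python3 - <<'E'
from workcell import bot
import cv2
for n,(a,b,c,d) in(("side",(170,260,240,360)),):
    im=bot.grab_frame(n); cv2.imwrite(f"pics/{n}4.png",im); cv2.imwrite(f"pics/{n}4c.png",cv2.resize(im[a:b,c:d],None,fx=6,fy=6,interpolation=cv2.INTER_CUBIC))
E
```

```text
clock: 6.55
position: [0.5835, 0.0479, 0.0313]
tool_rot: [-0.054, 1.56, 3.127]
force: [-22.7, 1.2, 13.8]
grip_width: 0.0627
t 6.55 tcp fix mm [-27.5  38.4  31.3] F [-22.7   1.2  13.8] w 0.0627
[[-0.011, 0.039, -0.999], [0.0, -0.999, -0.039], [-1.0, -0.001, 0.011]]
t [-0.0012  0.0004  0.0015] w [0.07 0.61 0.03]
```

View pics/side4c.png

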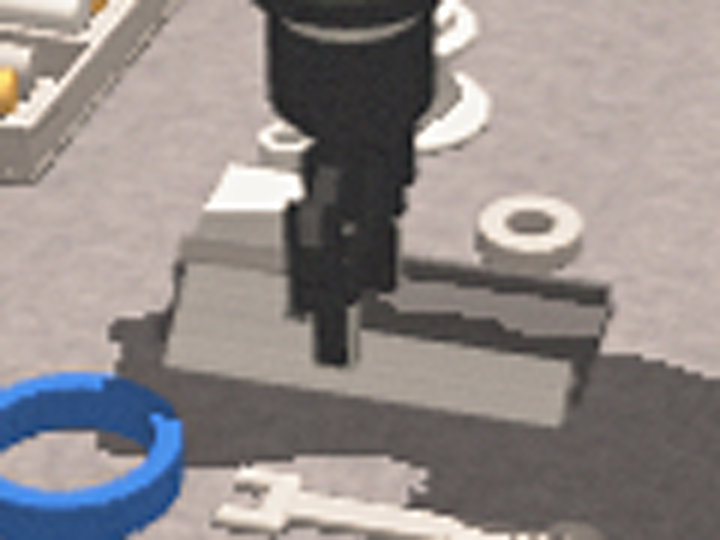

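The block won't move further while the force grows, at the expected x of about -28, so it is home. I'll back off a little with the flap held, then lift.

```bash
python3 -m creep '[{"wx":0,"wy":0.3,"wz":0,"tx":0,"ty":0,"tz":0.002,"claw":0.27},{"wx":0,"wy":0.5,"wz":0,"tx":0,"ty":0,"tz":0.004,"claw":0.27},{"wx":0,"wy":0.5,"wz":0,"tx":0,"ty":0,"tz":0.005,"claw":0.27},{"wx":0,"wy":0.5,"wz":0,"tx":0,"ty":0,"tz":0.005,"claw":0.27}]'; python3 plan.py -29 38 32.5 -1
```

```text
clock: 7.0
position: [0.5794, 0.0486, 0.0318]
tool_rot: [-1.816, 1.569, 1.365]
force: [2.5, 3.6, 4.0]
grip_width: 0.0625
t 7.0 tcp fix mm [-31.6  39.4  31.8] F [2.5 3.6 4. ] w 0.0625
[[0.0, 0.04, -0.999], [0.002, -0.999, -0.04], [-1.0, -0.002, -0.0]]
t [-0.0007  0.0014 -0.0026] w [ 0.1  -0.03  0.1 ]
```

```bash
python3 -m creep '[{"wx":0,"wy":0,"wz":0,"tx":-0.004,"ty":0,"tz":0,"claw":0.27},{"wx":0,"wy":0,"wz":0,"tx":-0.008,"ty":0,"tz":0,"claw":0.27},{"wx":0,"wy":0,"wz":0,"tx":-0.013,"ty":0,"tz":0,"claw":0.27},{"wx":0,"wy":0,"wz":0,"tx":-0.02,"ty":0,"tz":0,"claw":0.27},{"wx":0,"wy":0,"wz":0,"tx":-0.035,"ty":0,"tz":0,"claw":0.27},{"wx":0,"wy":0,"wz":0,"tx":-0.06,"ty":0,"tz":0,"claw":0.27},{"wx":0,"wy":0,"wz":0,"tx":-0.1,"ty":0,"tz":0,"claw":0.27},{"wx":0,"wy":0,"wz":0,"tx":-0.14,"ty":0,"tz":0,"claw":0.27}]'; python3 plan.py -150 -260 200 -1
```

```text
clock: 7.8
position: [0.579, 0.0481, 0.174]
tool_rot: [-1.586, 1.569, 1.595]
force: [0.8, 1.3, 0.5]
grip_width: 0.0624
t 7.8 tcp fix mm [-32.   38.9 174. ] F [0.8 1.3 0.5] w 0.0624
[[-0.0, 0.04, -0.999], [0.002, -0.999, -0.04], [-1.0, -0.002, -0.0]]
t [-0.0265  0.2986  0.1184] w [ 0.09 -0.    0.09]
```

Now the arm goes aside so both cameras can see the fixture.

```bash
python3 -m creep '[{"wx":0,"wy":0,"wz":0,"tx":-0.02,"ty":0.03,"tz":0.012,"claw":0.27},{"wx":0,"wy":0,"wz":0,"tx":-0.03,"ty":0.07,"tz":0.03,"claw":0.27},{"wx":0,"wy":0,"wz":0,"tx":-0.03,"ty":0.11,"tz":0.045,"claw":0.27},{"wx":0,"wy":0,"wz":0,"tx":-0.03,"ty":0.15,"tz":0.06,"claw":0.27},{"wx":0,"wy":0,"wz":0,"tx":-0.03,"ty":0.19,"tz":0.075,"claw":0.27},{"wx":0,"wy":0,"wz":0,"tx":-0.03,"ty":0.23,"tz":0.09,"claw":0.27},{"wx":0,"wy":0,"wz":0,"tx":-0.03,"ty":0.26,"tz":0.1,"claw":0.27},{"wx":0,"wy":0,"wz":0,"tx":-0.03,"ty":0.26,"tz":0.1,"claw":0.27}]'
python3 - <<'E'
from workcell import bot
import cv2
for n,(a,b,c,d),f in(("side",(170,260,240,360),6),("top",(120,240,240,400),5)):
    im=bot.grab_frame(n); cv2.imwrite(f"pics/{n}5.png",im); cv2.imwrite(f"pics/{n}5c.png",cv2.resize(im[a:b,c:d],None,fx=f,fy=f,interpolation=cv2.INTER_CUBIC))
E
```

```text
clock: 8.6
position: [0.4875, -0.2202, 0.2045]
tool_rot: [1.512, 1.571, -1.596]
force: [-0.5, 1.3, 0.2]
grip_width: 0.0624
```

View pics/side5c.png

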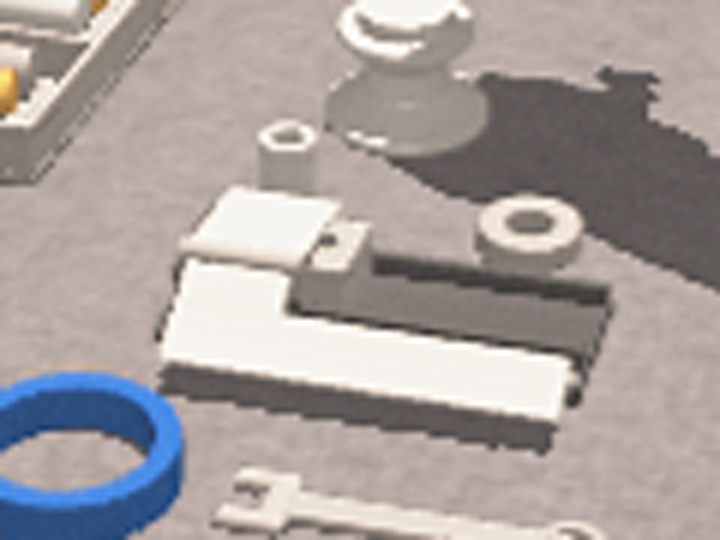

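View pics/top5c.png

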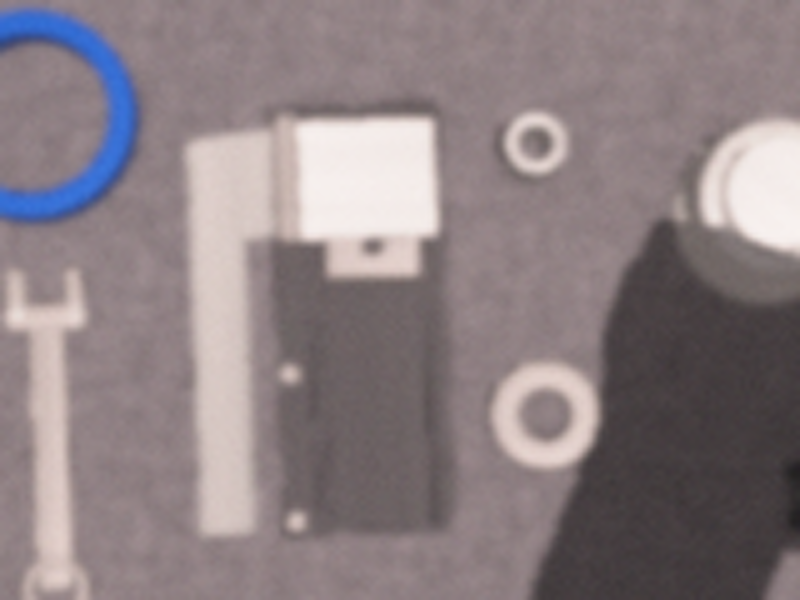

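View pics/top5.png

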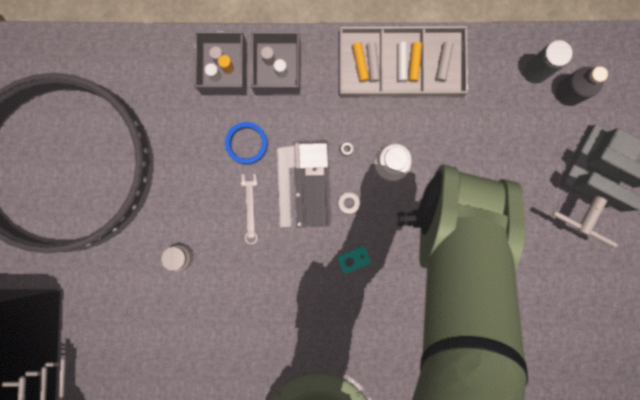

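Next I'll check where the block's rear top edge is. In the crops it is at top (328,277) to (420,276), and its side-view corner is at about (355,265).

```bash
python3 - <<'E'
from h import *
F=(0.6125,0.0105,0.038)
for x in(-24,-21,-18,-15):
    P=[[x,22,38],[x,-22,38]]
    print(x,((proj('side',W(F,P))-[240,170]+.5)*6).round().tolist(),((proj('top',W(F,P))-[240,120]+.5)*5).round().tolist())
P=tri((240+343/6-.5,170+275/6-.5),(240+327/5-.5,120+278/5-.5));print(P)
E
```

```text
-24 [[360.0, 274.0], [386.0, 225.0]] [[329.0, 291.0], [424.0, 288.0]]
-21 [[354.0, 273.0], [380.0, 224.0]] [[329.0, 285.0], [423.0, 281.0]]
-18 [[348.0, 272.0], [374.0, 223.0]] [[329.0, 278.0], [423.0, 275.0]]
-15 [[342.0, 271.0], [368.0, 222.0]] [[329.0, 272.0], [423.0, 268.0]]
[0.59482193 0.03289434 0.03654531]
```

```bash
python3 - <<'E'
import cv2
a=cv2.imread("pics/side5.png")[195:230,280:320]; cv2.imwrite("pics/s5z.png",cv2.resize(a,None,fx=16,fy=16,interpolation=cv2.INTER_CUBIC))
E
```

```text
(no output)
```

View pics/s5z.png

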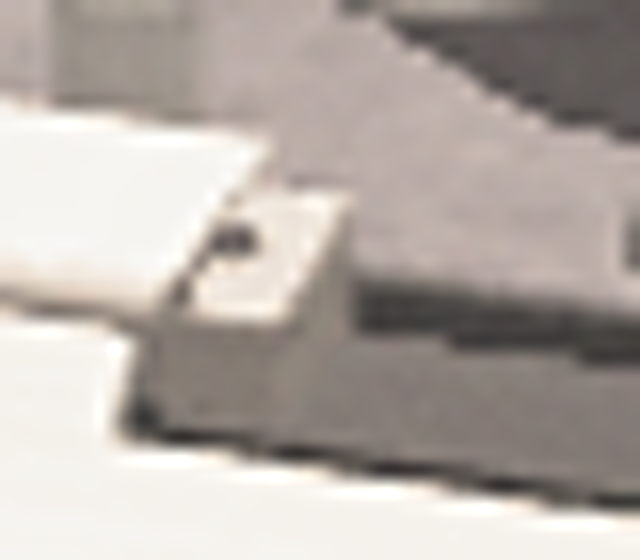

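Both views put the rear face at fixture x of about -18, which is where it should be when home. The flap rests on the block.

```bash
python3 -c "
from workcell import bot
print(bot.job_done())"
```

```text
the job is handed in; nothing more can be done
None
```

The axle block is loaded fully home under the flap, and the job was handed in at about 8.7 s of the 35 s allowed.

- **Opening the flap:** I pressed the long tab with one fingertip. The flap measured about 0.50 rad open in the side view before the push, and I pressed about 1.5 mm further as it began.
- **Pushing the block:** With the flap held, the other fingertip pushed the block along the guide. About 7 N was enough until it stopped at the end stop, where the force rose to 23 N with no more movement.
- **Letting go:** I backed off 4 mm with the flap still held, lifted straight up so the flap came down, and moved the arm aside.

**Last checks:**
- The block's rear top edge sits at fixture x of about -18 mm in both views, which is the home position.
- The flap lies on the block, and the tool force is near zero.
- Nearby bystanders look unmoved in the pictures.

**Disagreements:**
- **Upward force:** It rose from about 6 N to 14 N at the end stop. The tool had sunk about 1 mm, so the flap may have been near its open stop.
- **Command error:** The first move was refused with "bad value" before anything moved. I retried with smaller steps and every value filled in, and that worked.

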